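# Fetch the check weight from behind the stock for the daily scale check

## Task

Set up the daily scale check: the steel check weight stands at the back of the stock bay, boxed in between the round tub and the small carton. First stand the tub and the carton in the grey side tray, leaving the weight where it is; then set the weight down gently, upright, in the middle of the scale's round pan; finally put the tub and the carton back in the bay, each upright where it stood at the start and the carton square to the bay as before. Do not shift the glass jar or the tape roll that stand near by.

Things in the scene. Friction and masses are not known exactly. Their poses are not given: they have to be found in the camera images.
- tub_mid (a point): Round white plastic tub with a paper label band and a flat grey lid, a plain upright cylinder 60 mm in diameter and 68 mm tall, about 150 g, loose. The point is its centre, half-way up (34 mm above its underside); z is up through the lid. At the start it stands at one side of the weight in the bay, left or right by chance: remember where.
- carton_mid (a point): Small closed cardboard carton with a strip of paper tape, 48 mm (its x) by 56 mm (its y), 72 mm tall (z up), about 140 g, loose. The point is its centre, half-way up (36 mm). At the start it stands at the other side of the weight, its x along the bay's x to within a few degrees.
- weight_mid (a point): Steel check weight: an upright cylinder 44 mm in diameter and 50 mm tall with a shallow groove round it near the top (34 to 42 mm up), 500 g, loose. The point is its centre, half-way up (25 mm). It stands in the bay about 4 mm before the black backstop; tub and carton stand 8 to 10 mm from it on either side (bay's y): fingers fit only once both are gone.
- bay: Fixed blue sheet-metal stock bay, open at the front. Origin: middle of its underside, on the table; x to its back wall (away from the robot), y to its left. Base plate 150 (x) by 220 mm (y), 3 mm thick. At the back: wall 40 mm tall at x = 70 mm, side cheeks as tall at y = +-110 mm (x over 21 mm), in the middle a black backstop block 54 mm wide, 44 mm tall, from x = 36 mm back.
- tray: Fixed grey plastic side tray, empty, 230 mm (x, roughly away from the robot) by 160 mm (y) outside, floor 3 mm thick, walls 3 mm thick and 12 mm tall. Origin: centre of its underside, on the table. It is at one side of the bay, the scale at the other, by chance. Room for tub and carton one behind the other along its x, about 55 mm either side of the centre.
- scale: Fixed white bench scale 200 by 170 mm with a round steel pan and a dark display strip towards the robot. Origin: centre of its underside. The pan does not move.
- pan (a point): Centre of the upper face of the scale's round steel pan (132 mm in diameter), 50 mm above the table, 20 mm from the scale's centre away from the display.
- jar_mid (a point): Bystander: amber glass jar with a steel cap, 52 mm in diameter, 66 mm tall, on the table between the robot and the bay; the point is its centre. Leave it alone.
- tape_mid (a point): Bystander: roll of brown packing tape lying flat, a ring, 72 mm outside, 24 mm tall, on the table between the robot and the bay; the point is its centre. Leave it alone.
Not all that is in view belongs to the job. What is shaped like the part that bears weight_mid but red is not meant. What is shaped like the part that bears tub_mid but blue is not meant.

How it is judged:
By the outcome, as a careful person would: the job done as asked, in the order asked, and still so for the second after the job is handed in, with the robot touching nothing.
It also fails if it takes over 128 s, if anything falls off the work surface, if the arm or the gripper's body presses on something with over 40 N, if the wrist force passes 120 N, or if a joint passes its speed limit or range.

## Robot

A 6-joint arm with a two-finger parallel gripper is mounted at the origin on the work surface. World frame = base frame: x ahead of the robot, y to its left, z up, the work surface at z = 0. Lengths are in m, angles in rad, forces in N, time in s.
With the tool pointing down it reaches from about 0.375 to 0.975 m from the base axis. Payload 3.8 kg.
Tool frame: the origin (TCP) lies midway between the tips of the shut fingers; the grasp point (between the pads) lies 19 mm behind it; z points along the fingers, y is the direction in which the jaws open and shut (so a half turn about z gives the same grasp; the last joint's range is limited). The gripper opens to 88 mm and grips with 3 to 60 N. Pads are 18 mm wide; open, the fingers measure 123 mm over their backs; the gripper's body (75 mm by 187 mm) begins 45 mm behind the grasp point.
Start: joints at [-1.319, 0.264, 1.604, -0, 1.274, -0.037], TCP at [0.192, -0.647, 0.239] pointing down, gripper open.
Joint ranges: [-2.63, 2.63], [-0.94, 2.18], [0.31, 2.57], [-1.31, 4.45], [0, 2.66], [-2.55, 2.55]. Speed limits (rad/s): [2.57, 2.57, 3.14, 3.14, 3.14, 3.14].

## Interface

Orientations are given as a unit quaternion [x, y, z, w].
In Python, from bench import manip, viewer gives the robot as it stands. Calls block until the motion is done:
- manip.movep(position, orientation): joint-space move of the TCP to a pose.
- manip.servo_line(position, frame=None, max_speed=0.15, max_force=None): straight line of the TCP; frame=None keeps the orientation; max_speed is the mean speed in m/s. With max_force (N) it stops when the force on the tool has changed by that much, and returns True; else False.
- manip.set_joints(angles): joint-space move.
- manip.command_gripper(opening, strength=None): finger opening in m; strength is the grip in N (None keeps the last); returns when the fingers have stopped.
- manip.sleep(seconds).
- manip.ik(position, orientation): joint angles nearest the present ones, or None.
- manip.get_state(): the state.
- viewer.grab_frame(name): name is "scene" or "top" or "wrist"; returns a dict with "pixels" (480x640x3 uint8, blue, green, red), "camera_matrix" (3x3 intrinsics, pixels), "R" (3x3) and "t" (3): a world point X has camera coordinates R X + t; the wrist camera has in their place "T_tool_cam" (4x4, takes a point from camera to tool coordinates, whose origin is the TCP and whose axes are the flange's). Camera axes: x right, y down, z forward; pixel columns grow to the right and rows downward; lengths in m; the calibration is good to about 2 mm. A picture is of the moment at which its call begins: read the wrist's pose just before it. There is no depth.
A pose or a line that the arm cannot do raises manip.PlanningError and nothing moves.
- manip.sign_off(): hands the job in, once; it reports no verdict.
The state is a dict: "time": time; "q": joint angles; "qd": joint speeds; "effort": joint torques, N m; "tool_pos": TCP position; "orientation": TCP orientation; "contact_force": force on the tool from outside, world axes, zero at the start; "ft_torque": the same for the moment, N m; "grip_width": finger opening in m.
Only numpy, scipy, OpenCV 4.12 (cv2) and the standard library are available. Lean on these libraries where they do the work, as an engineer would, in place of code of your own. Each camera call takes 0.05 s, during which the arm holds its last target. There are 200 camera calls.

## Working session

There is one attempt and no reset: what is moved stays moved. The work goes in short steps, each a Python script; the robot and the scene stay as the last script left them, time stands still between calls to the robot, and variables do not carry over. Pictures are saved under pics/ and viewed, about 12 in all and at most 16, crops included, and the job is handed in when it is done.

```bash
ls; mkdir -p pics; python3 - <<'E'
from bench import manip, viewer
import cv2,numpy as np,pickle
d={}
for n in("scene","top"):
    f=viewer.grab_frame(n); d[n]=f; cv2.imwrite(f"pics/{n}0.png",f["pixels"])
    print(n,np.round(f["camera_matrix"],1).tolist(),np.round(f["R"],4).tolist(),np.round(f["t"],4).tolist())
pickle.dump(d,open("f0.pkl","wb"))
s=manip.get_state();print(s["time"],s["orientation"])
E
```

```text
pics
scene [[617.2, 0.0, 311.7], [0.0, 617.2, 244.7], [0.0, 0.0, 1.0]] [[-0.2533, 0.9673, 0.0151], [0.7982, 0.2178, -0.5616], [-0.5465, -0.1303, -0.8272]] [0.1228, -0.4133, 1.6999]
top [[461.3, 0.0, 322.5], [0.0, 461.3, 242.4], [0.0, 0.0, 1.0]] [[-0.0109, -0.9999, -0.0114], [-0.9913, 0.0123, -0.131], [0.1311, 0.0099, -0.9913]] [0.0257, 0.5645, 0.9378]
0.1 [ 9.89592331e-01  1.43895755e-01 -1.16346058e-04 -1.00854550e-03]
```

View pics/top0.png

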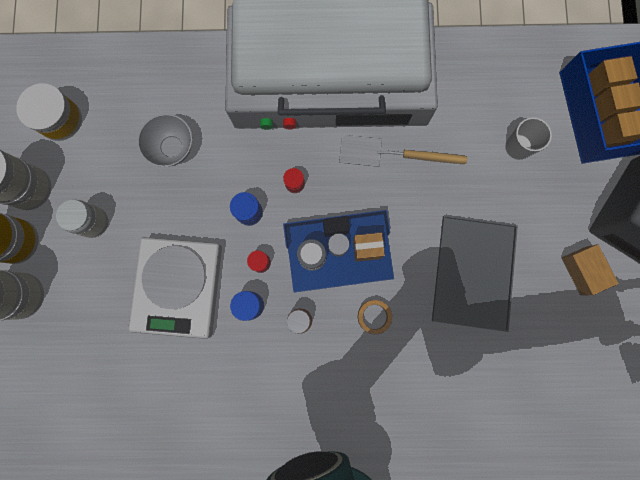

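View pics/scene0.png

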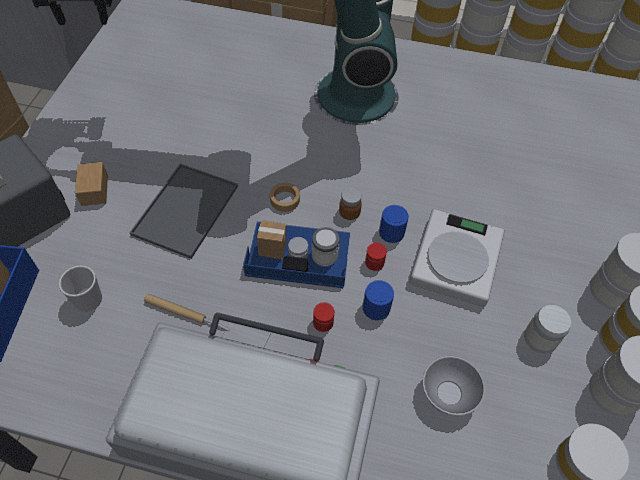

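Top view: tub at (312,253) on the left (+y) of the weight (339,243), and the carton at (370,245) on the right. The tray is at right (475,273) and the scale at left, with its pan at (173,277). The jar is at (299,320) and the tape at (375,316). I'll zoom in for corners.

```bash
cat > h.py <<'E'
import numpy as np,cv2
from bench import manip,viewer
from scipy.spatial.transform import Rotation as Ro
def ray(f,uv,z):
    """world point at height z seen at pixel uv"""
    K,R,t=[np.array(f[k],float) for k in("camera_matrix","R","t")]
    d=R.T@np.linalg.solve(K,[uv[0],uv[1],1.]); c=-R.T@t
    return c+d*(z-c[2])/d[2]
def proj(f,X):
    p=f["camera_matrix"]@(f["R"]@np.array(X)+f["t"]); return p[:2]/p[2]
def down(yaw):
    """tool z down, jaw (tool y) direction at angle yaw from world +y"""
    return (Ro.from_euler("z",yaw)*Ro.from_euler("x",np.pi)).as_quat()
def wrist():
    """wrist frame as world camera (R,t filled in)"""
    s=manip.get_state(); f=viewer.grab_frame("wrist")
    T=np.eye(4); T[:3,:3]=Ro.from_quat(s["orientation"]).as_matrix(); T[:3,3]=s["tool_pos"]
    W=np.linalg.inv(T@f["T_tool_cam"]); f["R"],f["t"]=W[:3,:3],W[:3,3]; return f
E
python3 - <<'E'
import pickle,cv2
d=pickle.load(open("f0.pkl","rb"))
p=d["top"]["pixels"]
cv2.imwrite("pics/c1.png",cv2.resize(p[200:340,270:410],None,fx=4.2,fy=4.2,interpolation=cv2.INTER_CUBIC))
from h import *
f=d["top"]
for n,uv,z in[("tub",(312,253),.071),("weight",(339,243),.053),("carton",(370,245),.075),("pan",(173,277),.05),("jar",(299,320),.066),("tape",(375,316),.024),
 ("trTL",(444,216),.012),("trTR",(517,224),.012),("trBR",(508,331),.012),("trBL",(433,321),.012),("bay FL",(294,291),.003),("bay FR",(394,279),.003),("red",(259,261),.05),("blue1",(245,207),.068),("blue2",(247,305),.068)]:
    print(n,np.round(ray(f,uv,z),3))
E
```

```text
tub [0.539 0.04  0.071]
weight [ 0.561 -0.015  0.053]
carton [ 0.553 -0.078  0.075]
pan [0.495 0.33  0.05 ]
jar [0.404 0.068 0.066]
tape [ 0.41  -0.089  0.024]
trTL [ 0.623 -0.246  0.012]
trTR [ 0.603 -0.403  0.012]
trBR [ 0.375 -0.369  0.012]
trBL [ 0.398 -0.213  0.012]
bay FL [0.464 0.082 0.003]
bay FR [ 0.488 -0.134  0.003]
red [0.526 0.151 0.05 ]
blue1 [0.637 0.179 0.068]
blue2 [0.435 0.172 0.068]
```

View pics/c1.png

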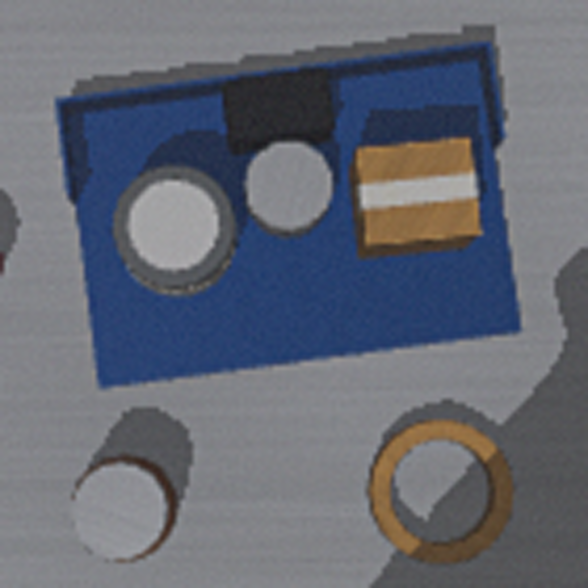

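Same layout, confirmed at 4.2x. The bay yaw is about +0.11 rad, and the carton is square to it. I'll grip the tub and carton with the jaws along the bay's x, but first I want a close look from above the bay.

```bash
python3 - <<'E'
from h import *
import pickle
manip.movep([.5,-.02,.30],down(np.pi/2+.11))
f=wrist(); pickle.dump(f,open("f1.pkl","wb")); cv2.imwrite("pics/w1.png",f["pixels"])
s=manip.get_state();print(s["time"],s["q"],s["tool_pos"],np.round(-f["R"].T@f["t"],3))
for n,X in dict(tub=(.539,.04,.071),w=(.561,-.015,.053),c=(.553,-.078,.075)).items(): print(n,proj(f,X).round())
E
```

```text
2.6333 [-9.10313353e-02 -1.04032712e-01  1.88749724e+00 -2.14053428e-04
  1.35831542e+00 -1.99736274e-01] [ 0.50010344 -0.02071922  0.29988229] [0.492 0.046 0.445]
tub [362. 147.]
w [372. 199.]
c [360. 259.]
```

View pics/w1.png

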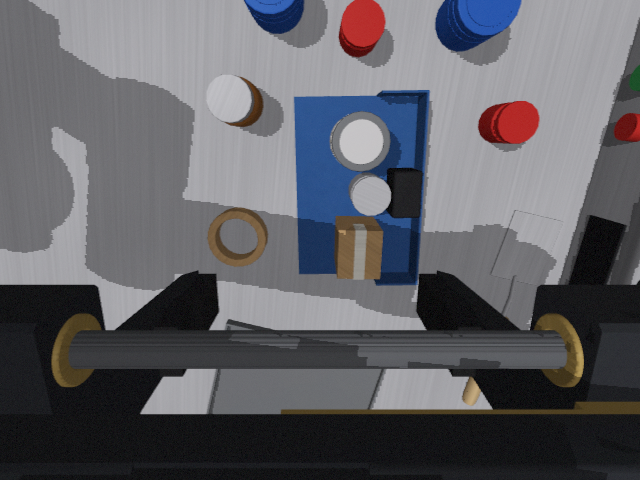

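Wrist view: tub lid at (360,141), weight top at (370,194), carton top centre near (360,248), and bay front corners at (295,97) and (299,273). I'll enlarge to get the carton corners.

```bash
python3 - <<'E'
from h import *
import pickle
f=pickle.load(open("f1.pkl","rb"))
cv2.imwrite("pics/c2.png",cv2.resize(f["pixels"][85:295,285:435],None,fx=2.8,fy=2.8,interpolation=cv2.INTER_CUBIC))
for n,uv,z in[("tub",(360.5,141.5),.071),("w",(370,194.5),.053),("c",(359.5,248),.075),("FL",(295,97),.003),("FR",(299.5,273),.003)]:
    print(n,ray(f,uv,z).round(4))
E
```

```text
tub [0.5372 0.0448 0.071 ]
w [ 0.5576 -0.0102  0.053 ]
c [ 0.5512 -0.0659  0.075 ]
FL [0.4631 0.0858 0.003 ]
FR [ 0.4888 -0.1304  0.003 ]
```

View pics/c2.png

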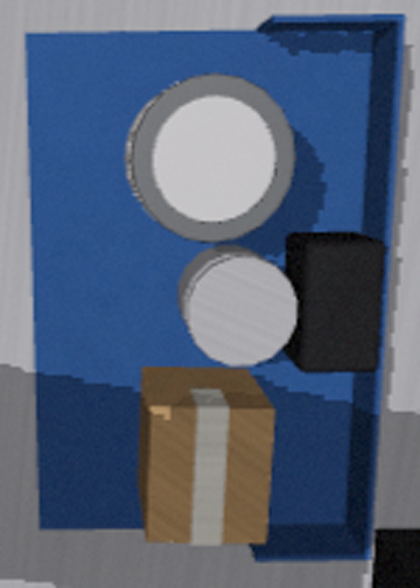

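```bash
python3 - <<'E'
from h import *
import pickle
f=pickle.load(open("f1.pkl","rb"))
cr=lambda u,v:(285+u/2.8-.3,85+v/2.8-.3)
P=lambda uv,z:ray(f,uv,z)[:2]
FL,FR=P(cr(25,33),.003),P(cr(40,528),.003)
d=FL-FR; yaw=np.arctan2(-d[0],d[1]); ex=np.array([np.cos(yaw),np.sin(yaw)]); ey=np.array([-ex[1],ex[0]])
o=(FL+FR)/2+.075*ex
print("bay",o.round(4),yaw,np.linalg.norm(d))
C=[P(cr(*c),.075) for c in((148,407),(274,407),(268,545),(145,541))]
c=np.mean(C,0)
e=(C[0]-C[3])+(C[1]-C[2]); g=(C[1]-C[0])+(C[2]-C[3])
print("carton yaw",np.arctan2(-e[0],e[1]),np.arctan2(g[1],g[0]),np.linalg.norm(g)/2,np.linalg.norm(e)/2)
for n,p in dict(tub=P(cr(211,158),.071),w=P(cr(242,310),.053),c=c).items(): print(n,p.round(4),((p-o)@ex).round(4),((p-o)@ey).round(4))
E
```

```text
bay [ 0.5493 -0.0131] 0.12269451296698951 0.218648070518503
carton yaw 0.10716254364108112 0.08945951766858162 0.04834430928964271 0.05560580090789082
tub [0.5367 0.0451] -0.0053 0.0593
w [ 0.559 -0.011] 0.0099 0.0009
c [ 0.5519 -0.0736] -0.0047 -0.0603
```

```bash
cat >> h.py <<'E'
H=.19
def pick(xy,z,yaw,opening,grip):
    q=down(yaw)
    manip.command_gripper(opening)
    manip.movep([*xy,H],q); manip.servo_line([*xy,z+.02],max_speed=.15)
    hit=manip.servo_line([*xy,z],max_speed=.05,max_force=15)
    manip.command_gripper(0.,grip); manip.sleep(.2)
    s=manip.get_state(); print("pick",hit,s["tool_pos"].round(4) if hasattr(s["tool_pos"],"round") else s["tool_pos"],"w",round(s["grip_width"],4),"t",s["time"])
    manip.servo_line([*xy,z+.03],max_speed=.06); manip.servo_line([*xy,H],max_speed=.15)
    print("lifted w",round(manip.get_state()["grip_width"],4))
def place(xy,z,yaw,release,h=H):
    q=down(yaw)
    manip.movep([*xy,h],q); manip.servo_line([*xy,z+.02],max_speed=.15)
    hit=manip.servo_line([*xy,z+.0005],max_speed=.03,max_force=6)
    s=manip.get_state(); manip.sleep(.2)
    manip.command_gripper(release); manip.sleep(.2)
    manip.servo_line([*xy,z+.05],max_speed=.08); manip.servo_line([*xy,h],max_speed=.2)
    print("place",hit,np.round(s["tool_pos"],4),"w",round(s["grip_width"],4),"t",manip.get_state()["time"])
TUB=(.537,.045); CAR=(.552,-.0735); WT=(.559,-.011); BY=.12; CY=.10; TY=-.145
TT=(.5545,-.316); TC=(.4455,-.300)
E
python3 - <<'E'
from h import *
pi2=np.pi/2
pick(TUB,.031,pi2+BY,.086,20); place(TT,.031,pi2+TY,.08)
pick(CAR,.031,pi2+CY,.076,20); place(TC,.031,pi2+TY,.068)
manip.movep([.5,-.02,.30],down(np.pi/2+.12)); f=wrist(); cv2.imwrite("pics/w2.png",f["pixels"])
import pickle; pickle.dump(f,open("f2.pkl","wb"))
s=viewer.grab_frame("top")["pixels"]; cv2.imwrite("pics/t2.png",s)
E
```

```text
pick False [0.5372 0.045  0.0312] w 0.0586 t 5.8167
lifted w 0.0583
place True [ 0.5539 -0.3156  0.0312] w 0.0585 t 12.925
pick False [ 0.5522 -0.0735  0.0312] w 0.0477 t 16.5167
lifted w 0.0481
place True [ 0.4449 -0.2996  0.0312] w 0.0477 t 23.2417
```

View pics/w2.png

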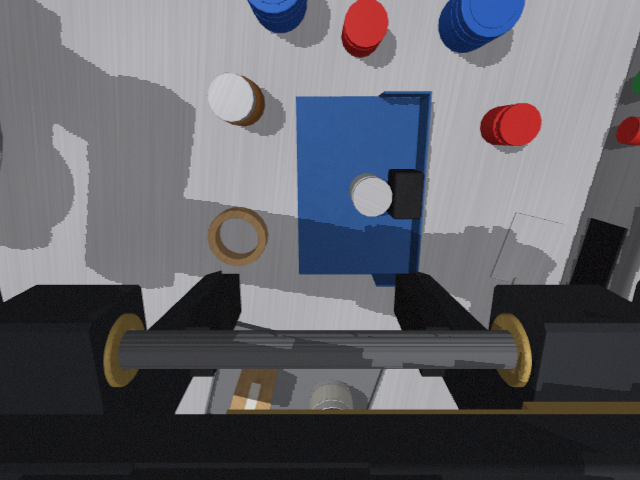

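View pics/t2.png

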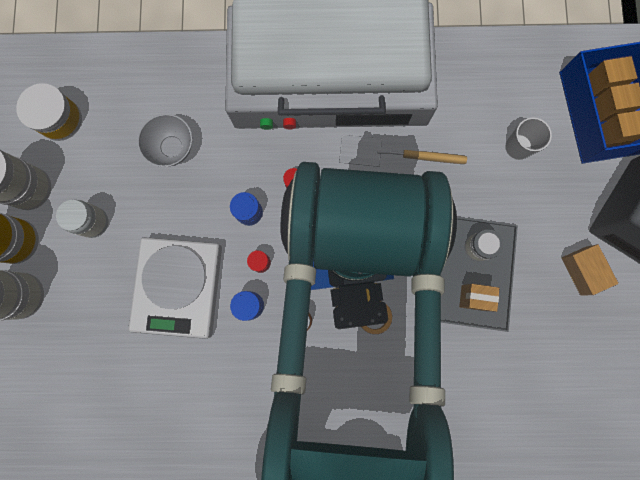

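The weight stands alone and unmoved at (372,196). The tub and carton are upright in the tray (487,243 and 481,297), and the jar and tape haven't moved. Next I'll look at the pan.

```bash
python3 - <<'E'
from h import *
import pickle
f2=pickle.load(open("f2.pkl","rb")); print("weight",ray(f2,(372,196.3),.053).round(4))
manip.movep([.50,.25,.30],down(np.pi/2+.1)); f=wrist(); cv2.imwrite("pics/w3.png",f["pixels"])
pickle.dump(f,open("f3.pkl","wb"))
print(proj(f,(.495,.33,.05)),manip.get_state()["q"])
E
```

```text
weight [ 0.5588 -0.0112  0.053 ]
[319.55857673 121.2945275 ] [ 4.16939258e-01  1.11987271e-02  1.77710156e+00 -6.87347017e-04
  1.35350205e+00  3.18591523e-01]
```

View pics/w3.png

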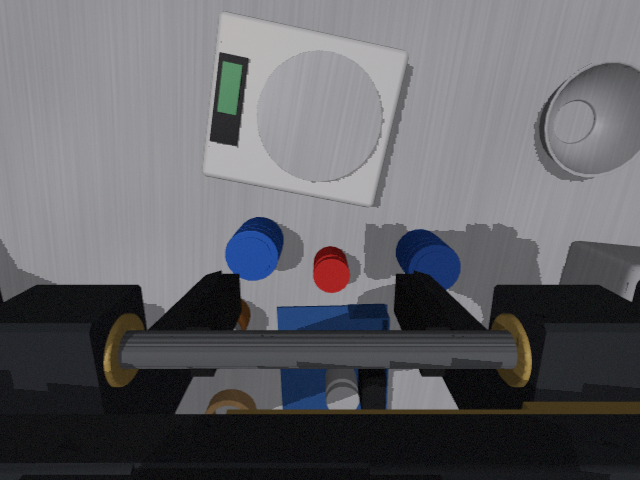

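```bash
python3 - <<'E'
from h import *
import pickle
f=pickle.load(open("f3.pkl","rb")); d=pickle.load(open("f0.pkl","rb"))["scene"]
p=ray(f,(320,116),.05); print("pan wrist",p.round(4),"scene",ray(d,(458,258),.05).round(4),"weight scene",ray(d,(298,247),.053).round(4),"tub scene",ray(d,(325,240),.071).round(4))
g=f["pixels"].copy()
th=np.linspace(0,2*np.pi,60)
p=p[:2]
pick(WT,.008,.12,.076,35)
place(p,.055,.6,.062)
manip.movep([.50,.25,.30],down(np.pi/2+.1)); f=wrist(); cv2.imwrite("pics/w4.png",f["pixels"])
pickle.dump(f,open("f4.pkl","wb"))
print(p,"expect pan",proj(f,(*p,.05)),"wt top",proj(f,(*p,.10)))
E
```

```text
pan wrist [0.4949 0.3353 0.05  ] scene [0.4986 0.3319 0.05  ] weight scene [ 0.5643 -0.011   0.053 ] tub scene [0.5429 0.0439 0.071 ]
pick False [ 0.5592 -0.0113  0.0082] w 0.0431 t 29.6333
lifted w 0.0432
place True [0.4943 0.335  0.0552] w 0.0431 t 36.575
[0.49493182 0.33532036] expect pan [321.39591612 116.94439002] wt top [321.97419148 114.32588587]
```

View pics/w4.png

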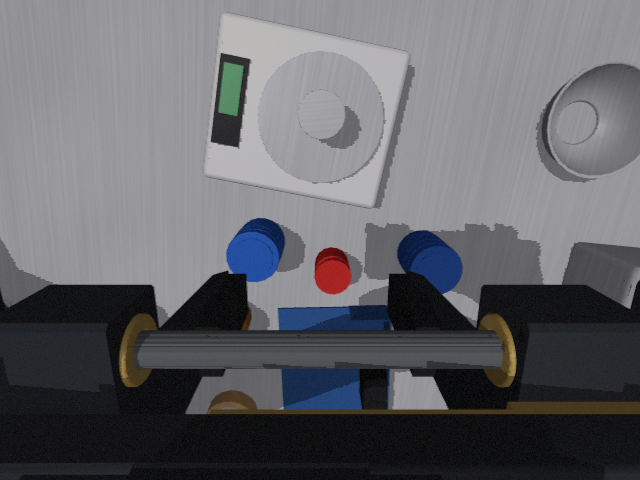

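The weight is centred on the pan: its top is at (321.5,114) and I expected (322,114). Now I'll return the tub and the carton.

```bash
python3 - <<'E'
from h import *
pi2=np.pi/2
pick((.5539,-.3156),.031,pi2+TY,.084,20); place((.5372,.045),.031,pi2+BY,.08)
pick((.4449,-.2996),.031,pi2+TY,.072,20); place((.5522,-.0735),.031,pi2+.11,.068)
manip.movep([.5,-.02,.30],down(np.pi/2+.11)); f=wrist()
import pickle; pickle.dump(f,open("f5.pkl","wb")); cv2.imwrite("pics/c5.png",cv2.resize(f["pixels"][85:295,285:435],None,fx=2.8,fy=2.8,interpolation=cv2.INTER_CUBIC))
manip.movep([.3,-.5,.30],down(.3)); print(manip.get_state()["time"])
f=viewer.grab_frame("top"); cv2.imwrite("pics/t5.png",f["pixels"])
E
```

```text
pick False [ 0.5541 -0.3157  0.0313] w 0.0586 t 42.6417
lifted w 0.0587
place True [0.5365 0.045  0.0312] w 0.0587 t 49.75
pick False [ 0.4451 -0.2997  0.0312] w 0.0477 t 53.7333
lifted w 0.0482
place True [ 0.5515 -0.0733  0.0312] w 0.0478 t 60.4583
62.9833
```

View pics/c5.png

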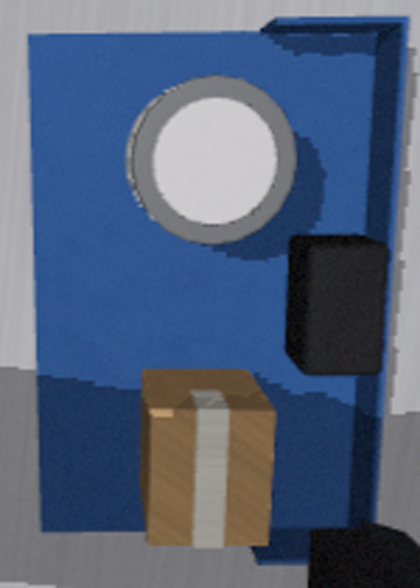

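View pics/t5.png

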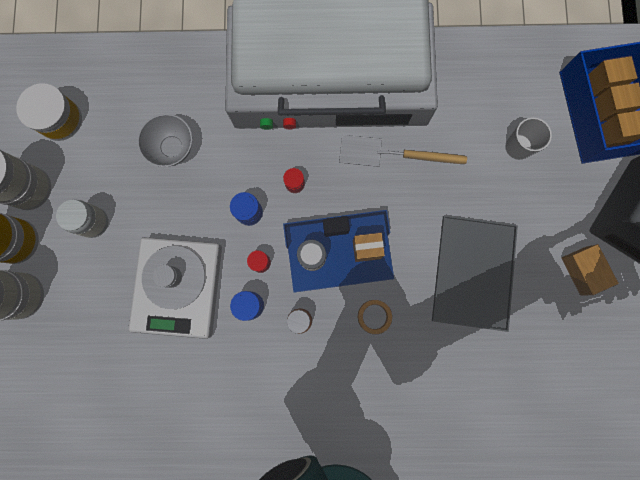

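The tub (211,160 in the crop) and the carton corners match the first crop within about 2 px, which is roughly 1 mm. The weight is on the pan, and the jar and tape haven't moved. Handing in.

```bash
python3 -c "
from bench import manip
manip.sleep(.5);print(manip.get_state()['qd']);print(manip.sign_off())"
```

```text
[-0.00242932 -0.00025224  0.00120552  0.00170577 -0.00110835  0.00247422]
the job is handed in; nothing more can be done
None
```

The scale check is set up and handed in at about 63.5 s on the robot's clock. I moved the tub and carton into the side tray, set the weight on the pan, then put the tub and carton back in the bay.

- **Tub and carton:** the last close-up shows both upright and within about 1 mm of where they started. The carton looks square to the bay; I set it at 0.11 rad, between the bay's measured yaw of 0.11–0.12 and the carton's starting yaw of 0.09–0.11.
- **Weight:** it stands upright. The close-up taken right after placing it shows its top within about 1 px of the pan's centre.
- **Jar and tape:** neither has moved in the top view.
- **Disagreement between cameras:** the top, scene and wrist cameras differed by up to about 5 mm on absolute positions. I worked from the wrist camera, whose readings matched the bay's stated dimensions.

No other check failed.

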